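# Load a staple cartridge into the electric stapler

### The job

Load the slim staple cartridge into the white electric stapler: slide it in along the channel, front end first, so that it pushes the spring catch aside, until it is fully home and the catch has clicked shut behind it. Then let go, and leave the wide cartridge, which belongs to another machine, where it stands.

Things in the scene. Friction and masses are not known exactly. Their poses are not given: they have to be found in the camera images.
- slim_center (a point): Centre of the slim loose grey cartridge, 32 mm above its underside: a block 80 long (x), 36 wide (y), 30 high, with an upright grip tab mid-top, 28 long (x), 14 thick (y), rising from 30 to 64 above the underside. Upright on the desk, 80-170 g. +x is its front end (steel patch on top there). Grip the tab across y; once home this centre is 36 above the desk.
- dock: White electric stapler, fixed. Origin on the desk below the cartridge's home centre; +x = sliding-in direction, z up. Sizes mm: floor plate 4 thick; entrance x=-122, flares 90 apart narrow to rails 50 apart at x=-94, rail tops 26 high; stop at x=40. Hood from x=19 to machine end x=150: top 69, underside 48 high; block goes under, tab stays outside. Carry in up to 8 above the plate, then release.
- catch (a joint): Spring catch on the channel's +y side: steel wedge 22 mm high, sliding sideways (+y). Its slanted face runs from dock x=-92, y=25 to the tip x=-46, y=2; behind the tip it is square. Value in m: 0 = sprung in (shut), about 0.016 while a centred cartridge passes. The front edge pushes it aside with about 4-9 N along the channel; it springs back to 0 behind the rear end when the centre passes x=-6.
- wide_center (a point): Centre, 32 mm above the underside, of the wide cartridge, a bystander: same shape, length, height and tab as the slim one, but 58 wide (y), too wide for the channel. To be left alone.
Mind the look-alikes: they are no part of the job. What is shaped like the part that bears slim_center but pink is not meant.

How it is judged:
By the outcome, as a careful person would: the job done as asked, in the order asked, and still so for the second after the job is handed in, with the robot touching nothing.
It also fails if it takes over 45 s, if anything falls off the work surface, if the arm or the gripper's body presses on something with over 40 N, if the wrist force passes 120 N, or if a joint passes its speed limit or range.

### The arm

A 6-joint arm with a two-finger parallel gripper is mounted at the origin on the work surface. World frame = base frame: x ahead of the robot, y to its left, z up, the work surface at z = 0. Lengths are in m, angles in rad, forces in N, time in s.
With the tool pointing down it reaches from about 0.325 to 0.9 m from the base axis. Payload 6.1 kg.
Tool frame: the origin (TCP) lies midway between the tips of the shut fingers; the grasp point (between the pads) lies 19 mm behind it; z points along the fingers, y is the line along which they close (so a half turn about z gives the same grasp; the last joint's range is limited). The gripper opens to 85 mm and grips with 20 to 120 N. Pads are 22 mm wide; open, the fingers measure 114 mm over their backs; the gripper's body (76 mm by 85 mm) begins 54 mm behind the grasp point. The pads swing forward as they close: fully open they stand 13 mm farther back than shut.
Start: joints at [-1.393, 0.22, 1.526, -0, 1.395, -0.126], TCP at [0.187, -0.596, 0.231] pointing down, gripper open.
Joint ranges: [-2.98, 2.98], [-0.91, 2.08], [0.09, 2.57], [-1.24, 4.39], [0.2, 2.65], [-2.68, 2.68]. Speed limits (rad/s): [2.57, 2.57, 3.01, 3.14, 3.14, 3.14].

### API

Orientations are given as [roll, pitch, yaw] about the fixed x, y, z axes, in that order (R = Rz(yaw) Ry(pitch) Rx(roll)).
In Python, from plant import movep, move_l, set_joints, gripper_to, hold, inverse_kinematics, observe, get_image, get_calibration, Unreachable, job_done gives the robot as it stands. Calls block until the motion is done:
- movep(position, orientation): joint-space move of the TCP to a pose.
- move_l(position, feed=0.15, rotation=None, max_force=None): straight line of the TCP; rotation=None keeps the orientation; feed is the mean speed in m/s. With max_force (N) it stops when the force on the tool has changed by that much, and returns True; else False.
- set_joints(angles): joint-space move.
- gripper_to(opening, f_grip=None): finger opening in m; f_grip is the grip in N (None keeps the last); returns when the fingers have stopped.
- hold(seconds).
- inverse_kinematics(position, orientation): joint angles nearest the present ones, or None.
- observe(): the state.
- get_image(name): name is "side" or "top"; returns (picture, depth): 400x640x3 uint8, red, green, blue; 400x640 float32, m along the optical axis (not along the pixel's ray), 0 where there is no reading.
- get_calibration(name): a dict with "intrinsics" (3x3 intrinsics, pixels), "world_from_camera" (4x4, takes a point from camera to world coordinates). Camera axes: x right, y down, z forward; pixel columns grow to the right and rows downward; lengths in m; the calibration is good to about 2 mm. A picture is of the moment at which its call begins. get_calibration takes no time and is no camera call.
A pose or a line that the arm cannot do raises Unreachable and nothing moves.
- job_done(): hands the job in; it is judged then, once.
The state is a dict: "time_s": time; "q": joint angles; "joint_velocities": joint speeds; "joint_torque": joint torques, N m; "eef_pos": TCP position; "tcp_rot": TCP orientation; "ft_force": force on the tool from outside, world axes, zero at the start; "torque": the same for the moment, N m; "opening": finger opening in m; "grasp_force": force on a finger pad.
Only numpy, scipy, OpenCV 4.12 (cv2) and the standard library are available. Lean on these libraries where they do the work, as an engineer would, in place of code of your own. Each camera call takes 0.05 s, during which the arm holds its last target. There are 200 camera calls.

## Working session

There is one attempt and no reset: what is moved stays moved. The work goes in short steps, each a Python script; the robot and the scene stay as the last script left them, time stands still between calls to the robot, and variables do not carry over. Pictures are saved under pics/ and viewed, at most 10 in all, crops included, and the job is handed in when it is done.

```bash
mkdir -p pics; cat > h.py <<'E'
import numpy as np, cv2
from plant import *
def grab(n):
    p,d=get_image(n); np.savez('%s.npz'%n,p=p,d=d); return p,d
def cloud(n,d):
    c=get_calibration(n);K=np.array(c['intrinsics']);T=np.array(c['world_from_camera'])
    v,u=np.mgrid[:400,:640]
    X=np.stack([(u-K[0,2])/K[0,0]*d,(v-K[1,2])/K[1,1]*d,d],-1)
    return X@T[:3,:3].T+T[:3,3]
E
python3 - <<'E'
from h import *
for n in('top','side'):
    p,d=grab(n); cv2.imwrite(f'pics/{n}1.png',p[...,::-1])
    c=get_calibration(n);print(c)
print(observe())
E
```

```text
{'intrinsics': array([[450.64459379,   0.        , 324.36599755],
       [  0.        , 450.64459379, 193.03537178],
       [  0.        ,   0.        ,   1.        ]]), 'world_from_camera': array([[-0.01915835, -0.98172742,  0.18932571,  0.34830328],
       [-0.99973971,  0.02115655,  0.00853877, -0.09378651],
       [-0.01238822, -0.18911285, -0.98187721,  1.09274399],
       [ 0.        ,  0.        ,  0.        ,  1.        ]])}
{'intrinsics': array([[441.92951191,   0.        , 305.10846821],
       [  0.        , 441.92951191, 205.88219393],
       [  0.        ,   0.        ,   1.        ]]), 'world_from_camera': array([[ 0.9440222 , -0.25295186,  0.21174854,  0.37794159],
       [-0.32985794, -0.73155996,  0.5966689 , -0.62884678],
       [ 0.00397824, -0.63311562, -0.77404702,  0.71340407],
       [ 0.        ,  0.        ,  0.        ,  1.        ]])}
{'time_s': 0.1, 'q': array([-1.39311412e+00,  2.21198146e-01,  1.52753806e+00, -7.66057594e-06,
        1.39470910e+00, -1.26075723e-01]), 'joint_velocities': array([ 0.001264  , -0.00392377, -0.002507  ,  0.00088938, -0.00079465,
        0.00117688]), 'joint_torque': array([ 3.26231693e-04, -4.98241639e+01, -3.90548050e+01, -2.79149162e-04,
        5.69250013e-03,  4.80090284e-05]), 'eef_pos': array([ 0.18684936, -0.59581821,  0.23025524]), 'tcp_rot': array([-3.13975376e+00, -2.25476475e-04,  3.03759076e-01]), 'ft_force': array([-0.44031329, -0.55777097,  0.13303893]), 'torque': array([-0.02010706,  0.02739929,  0.01687103]), 'grasp_force': 0.0, 'opening': 0.085290965524809}
```

View pics/top1.png

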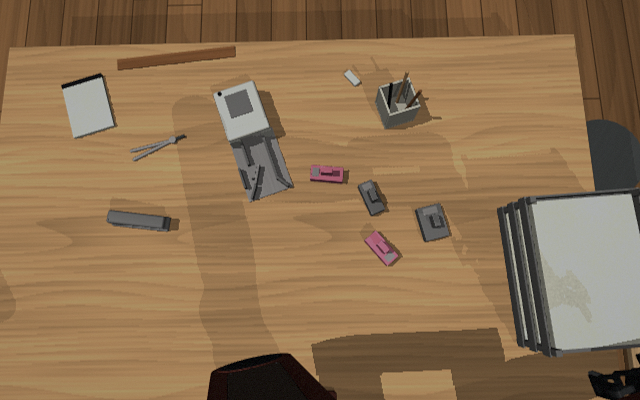

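View pics/side1.png

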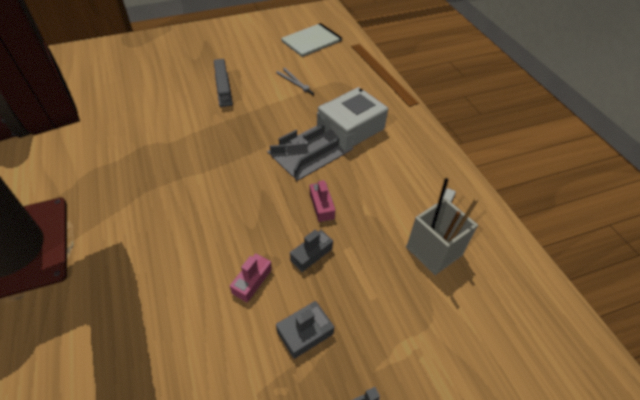

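Candidates in the top view: grey slim (371,198), grey wide (433,223), pink ones (327,174) and (381,248). The narrow grey one at (371,198) fits. I'll confirm this in a crop that also covers the dock.

```bash
python3 - <<'E'
from h import *
z=np.load('top.npz');p,d=z['p'],z['d']
a=cv2.resize(p[150:250,340:460,::-1],None,fx=5,fy=5,interpolation=cv2.INTER_CUBIC)
cv2.imwrite('pics/c1.png',a)
b=cv2.resize(p[75:205,205:300,::-1],None,fx=4.6,fy=4.6,interpolation=cv2.INTER_CUBIC)
cv2.imwrite('pics/c2.png',b)
P=cloud('top',d)
def rect(box,z0,z1,s):
    u0,v0,u1,v1=box;Q=P[v0:v1,u0:u1].reshape(-1,3);Q=Q[(Q[:,2]>z0)&(Q[:,2]<z1)]
    r=cv2.minAreaRect(Q[:,:2].astype(np.float32)*1000);print(s,len(Q),r,'z',np.median(Q[:,2]),'mean',Q.mean(0))
rect((352,172,394,222),.022,.04,'slim top')
rect((352,172,394,222),.055,.075,'slim tab')
rect((410,198,455,245),.022,.04,'wide top')
rect((205,75,280,145),.062,.078,'hood top')
rect((225,130,300,205),.018,.034,'rails')
rect((225,120,300,210),.002,.010,'plate')
print(np.median(P[250:300,250:350,2]))
E
```

```text
slim top 410 ((541.6010131835938, -196.78970336914062), (80.64344787597656, 36.701446533203125), 22.43950653076172) z 0.02971825086501234 mean [ 0.53928113 -0.1959456   0.02972641]
slim tab 80 ((541.4048461914062, -196.52926635742188), (27.88453483581543, 13.723334312438965), 22.868202209472656) z 0.0634402097438771 mean [ 0.54062401 -0.19649035  0.06276098]
wide top 732 ((478.4677734375, -339.6739501953125), (80.11235809326172, 58.443572998046875), 13.389410018920898) z 0.029697489317385584 mean [ 0.47696015 -0.33798763  0.02968293]
hood top 2086 ((754.4379272460938, 113.49774169921875), (131.02786254882812, 105.03723907470703), 18.2866268157959) z 0.06584800213029063 mean [0.75310814 0.11341575 0.06598313]
rails 490 ((627.7390747070312, 74.03783416748047), (150.79354858398438, 106.3014144897461), 16.48569107055664) z 0.025265575739933488 mean [0.62602426 0.07993095 0.02518101]
plate 1997 ((636.0303955078125, 71.43255615234375), (187.7936248779297, 230.05128479003906), 89.48175048828125) z 0.00382446732676045 mean [0.62932137 0.06726468 0.00411257]
-0.00039427006671155507
```

View pics/c1.png

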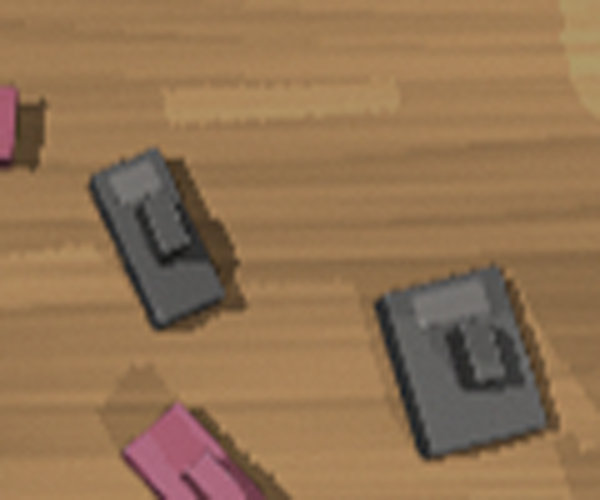

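View pics/c2.png

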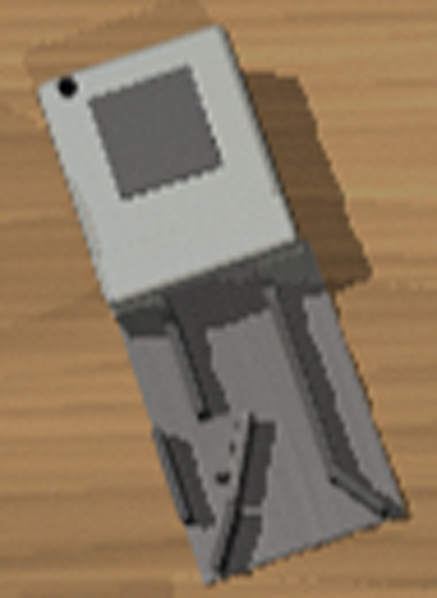

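Confirmed: the slim one is at crop (160,240), with its steel patch on the upper-left end, so its yaw is about +22.5°. The measured sizes of 80x36 with a 28x14 tab match. The dock points up and left at about 18.3°. Next I'll check the dock against its rails.

```bash
python3 - <<'E'
from h import *
P=cloud('top',np.load('top.npz')['d'])[75:210,205:300].reshape(-1,3)*1000
a=np.radians(18.29);R=np.array([[np.cos(a),np.sin(a)],[-np.sin(a),np.cos(a)]])
D=(P[:,:2]-[674.2,87.0])@R.T;z=P[:,2]
m=(z>21)&(z<29)
for x in range(-125,20,8):
    s=m&(D[:,0]>=x)&(D[:,0]<x+8); y=D[s,1]
    print(x,np.sort(y).round().astype(int))
s=(z>2)&(z<8);t=s&(abs(D[:,1])<20);print('plate x',np.sort(D[t,0])[:5])
t=s&(D[:,0]<-20)&(D[:,0]>-100)&(abs(D[:,1])<70);print('plate y',D[t,1].min(),D[t,1].max())
h=(z>60);print('hood',D[h].min(0),D[h].max(0),np.percentile(z[h],[5,50,95]))
for pos,yaw in(((.5415,-.1967,.035),np.radians(22.6)),((.503,.03,.06),a),((.674,.087,.04),a)):
    print(inverse_kinematics(pos,[np.pi,0,yaw]))
E
```

```text
-125 [-49 -47 -46 -46 -44  40  43  43  45  46]
-117 [-46 -45 -43 -43 -42 -41 -40 -39  37  38  39  40  40  41  42  43  44]
-109 [-40 -40 -39 -37 -37 -36 -33  30  32  33  34  35  36  37  39]
-101 [-35 -34 -33 -32 -31 -31 -29 -27  25  26  28  28  29  30  31  31  34  35]
-93 [-32 -31 -31 -30 -29 -28 -27 -27 -26  22  23  24  25  26  27  28  29  51
  51  52  52  54  54  55]
-85 [-31 -31 -30 -29 -28 -28 -27 -26  17  19  20  21  22  22  24  51  52  52
  53  53  54  55]
-77 [-31 -30 -29 -28 -28 -26  15  15  16  17  18  19  20  21  22  22  25  26
  28  28  30  31  50  51  52  52  53  54  55  55]
-69 [-31 -31 -30 -29 -28 -28 -27 -27 -26   9  10  11  12  13  15  15  16  17
  18  18  19  20  20  21  22  23  24  24  25  26  27  28  29  30  31  51
  51  52  52  53  54  54  55]
-61 [-32 -31 -29 -28 -28 -27 -26   5   7   8   9   9  10  11  12  12  13  14
  14  15  15  16  17  18  19  19  19  20  21  22  23  24  25  26  26  27
  27  28  29  29  30  31  51  52  53  54  54  56]
-53 [-32 -31 -30 -29 -28 -28 -27 -26   2   3   4   4   5   6   6   7   8   8
   9  10  11  11  12  12  13  16  16  17  19  19  
[... 566 characters left out ...]
30 -29 -28 -27 -26 -26  25  26  26  27  28  29  30  30]
19 [-53 -48 -46 -44 -41 -38 -36 -35 -34 -33 -30 -27 -26  25  26  26  27  30
  32  33  35  37  39  41  43  47  49  50  53]
plate x [-160.90791729 -157.02466721 -154.73839896 -152.94500536 -150.46886043]
plate y -69.66468629281718 67.17433764193568
hood [-366.16814242  -69.37811421] [150.71712734  52.84127005] [61.9623088  65.70619999 70.21125509]
[-4.85286882e-01  3.26534363e-01  1.79677343e+00 -4.44089210e-16
  1.01828486e+00  6.91065034e-01]
[-9.70532436e-02  1.31459306e-01  1.97643235e+00 -4.44089210e-16
  1.03370100e+00  1.15452236e+00]
[ 1.24532210e-02  5.31726741e-01  1.50307032e+00 -4.44089210e-16
  1.10679559e+00  1.26402883e+00]
```

The rails sit at ±25–31, so the dock frame fits to about 1 mm. Now the grasp.

```bash
python3 - <<'E'
from h import *
y=np.radians(22.6)
gripper_to(.06,20)
movep([.5415,-.1967,.14],[np.pi,0,y])
print(move_l([.5415,-.1967,.036],.12,max_force=15))
gripper_to(0.0,70); o=observe(); print(o['opening'],o['grasp_force'],o['eef_pos'],o['ft_force'])
move_l([.5415,-.1967,.125],.12)
movep([.495,.028,.125],[np.pi,0,np.radians(18.29)])
o=observe();print(o['time_s'],o['opening'],o['grasp_force'],o['eef_pos'],o['tcp_rot'],o['ft_force'])
for n in('side','top'):
  p,d=grab(n)
P=cloud('top',d)*1000
a=np.radians(18.29);R=np.array([[np.cos(a),np.sin(a)],[-np.sin(a),np.cos(a)]])
p=np.load('side.npz')['p'];cv2.imwrite('pics/s2.png',cv2.resize(p[60:260,120:400,::-1],None,fx=2.8,fy=2.8))
E
```

```text
False
0.012618028188908613 68.79513144493103 [ 0.54207309 -0.19702786  0.03672399] [ 0.02770114 -0.39853968  4.16223579]
5.7417 0.013017752582779882 68.15683007240295 [0.49539164 0.02734851 0.12492106] [ 3.14096492e+00 -3.84749828e-05  3.19487917e-01] [-0.41766896 -0.25231786 -1.40433467]
```

View pics/s2.png

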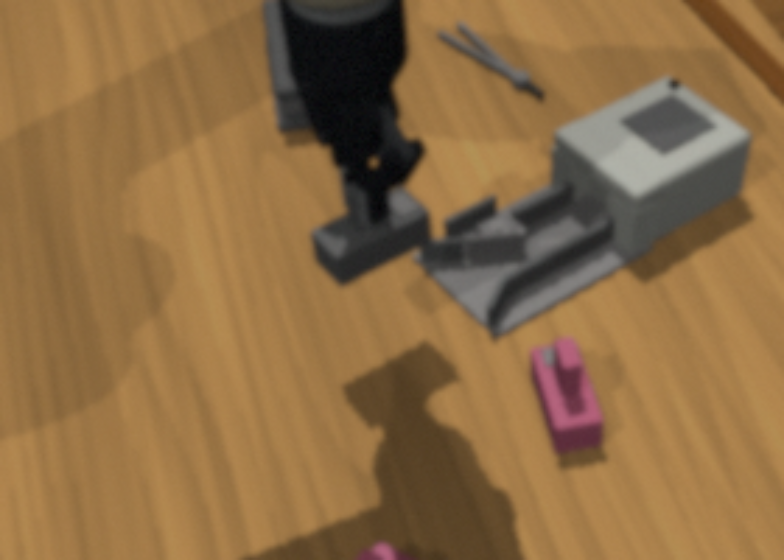

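Held level, front toward the dock (block around (370,240), entrance around (450,280)). Now to slide it in.

```bash
python3 - <<'E'
from h import *
a=np.radians(18.29)
def W(x,z,y=-.0005): return [.6742+x*np.cos(a)-y*np.sin(a),.087+x*np.sin(a)+y*np.cos(a),z]
def rep(s):
    o=observe();p=o['eef_pos'];d=p[:2]-[.6742,.087]
    print(s,round(o['time_s'],2),'dock',d@[np.cos(a),np.sin(a)],d@[-np.sin(a),np.cos(a)],p[2],'F',o['ft_force'],o['opening'],o['grasp_force'])
z=.0457
move_l(W(-.185,.125),.15); move_l(W(-.185,z),.12); rep('down')
print(move_l(W(-.10,z),.07,max_force=20)); rep('entry')
print(move_l(W(-.03,z),.05,max_force=25)); rep('catch')
print(move_l(W(.004,z),.03,max_force=15)); rep('home')
p,d=grab('side');cv2.imwrite('pics/s3.png',cv2.resize(p[60:220,220:420,::-1],None,fx=3.5,fy=3.5))
E
```

```text
down 6.9 dock -0.1844559293618442 -0.0007294384844336962 0.04629515381253109 F [-0.18827534  0.29318064 -1.3605137 ] 0.01248044106911276 68.13618421554565
False
entry 8.27 dock -0.10125657009007577 -0.0010479862398884321 0.04471383254031143 F [-2.93067434 -5.79207485 -0.72980091] 0.012737138905066381 68.12565207481384
False
catch 9.82 dock -0.030200129371094894 -0.0013332209924478817 0.045218585928162955 F [-0.91941281 -5.10171863 -0.87235942] 0.01264426074246038 68.74857187271118
False
home 11.1 dock 0.0016226713127661236 0.00037292905864233473 0.045135735264859464 F [-8.82039847 -3.3531021   4.04078222] 0.012431747401675125 69.81757521629333
```

View pics/s3.png

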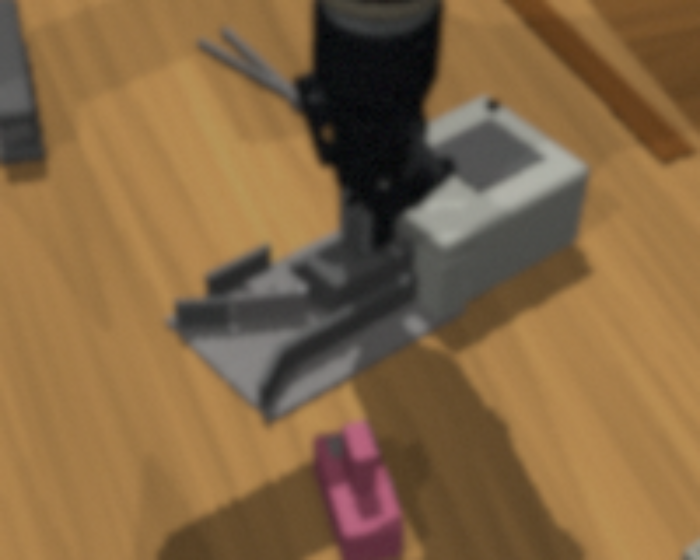

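It has met the stop (about 9 N along the channel), and the catch tip at (305,310) sits behind the rear end. Next: lower, release, retreat and check.

```bash
python3 - <<'E'
from h import *
a=np.radians(18.29)
p=observe()['eef_pos'].copy()
print(move_l([p[0],p[1],.0412],.03,max_force=8))
gripper_to(.045); p=observe()['eef_pos'].copy(); print(p,observe()['ft_force'])
move_l([p[0],p[1],.16],.12)
movep([.45,-.05,.25],[np.pi,0,a])
p,d=grab('top'); print(observe()['time_s'])
cv2.imwrite('pics/t4.png',cv2.resize(p[75:205,205:300,::-1],None,fx=4.6,fy=4.6,interpolation=cv2.INTER_CUBIC))
P=cloud('top',d)[75:210,205:300].reshape(-1,3)*1000
R=np.array([[np.cos(a),np.sin(a)],[-np.sin(a),np.cos(a)]])
D=(P[:,:2]-[674.2,87.0])@R.T;z=P[:,2]
for lo,hi,s in((55,72,'tab'),(30,38,'block')):
    m=(z>lo)&(z<hi)&(abs(D[:,1])<23)&(D[:,0]>-100)&(D[:,0]<17);print(s,D[m].min(0),D[m].max(0),np.median(z[m]),m.sum())
m=(z>21)&(z<29)&(D[:,0]>-56)&(D[:,0]<-43)&(D[:,1]>-20);print('catch',np.sort(D[m,1])[:6])
E
```

```text
True
[0.6737275  0.08725164 0.04027241] [-0.23589585  0.31143304 -0.32463611]
14.0667
tab [ 5.30013089 -6.03086429] [14.46410566  7.87204976] 66.76466441266138 23
block [  7.89674151 -16.73377296] [16.84345062 18.66978271] 34.301690344100244 15
catch []
```

View pics/t4.png

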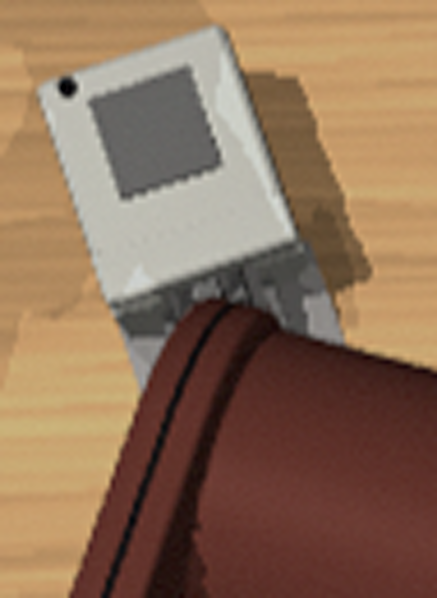

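The arm blocks the view, so I'll move it aside and look again.

```bash
python3 - <<'E'
from h import *
a=np.radians(18.29)
set_joints([-1.393,.22,1.526,0,1.395,-.126])
p,d=grab('top'); print(observe()['time_s'])
cv2.imwrite('pics/t5.png',cv2.resize(p[75:205,205:300,::-1],None,fx=4.6,fy=4.6,interpolation=cv2.INTER_CUBIC))
P0=cloud('top',d);P=P0[75:210,205:300].reshape(-1,3)*1000
R=np.array([[np.cos(a),np.sin(a)],[-np.sin(a),np.cos(a)]])
D=(P[:,:2]-[674.2,87.0])@R.T;z=P[:,2]
for lo,hi,s in((55,72,'tab'),(30,38,'block')):
    m=(z>lo)&(z<hi)&(abs(D[:,1])<23)&(D[:,0]>-100)&(D[:,0]<17);print(s,D[m].min(0),D[m].max(0),np.median(z[m]),m.sum())
m=(z>19)&(z<29)&(D[:,0]>-56)&(D[:,0]<-43)&(D[:,1]>-20);print('catch',np.sort(D[m,1])[:6])
Q=P0[198:245,410:455].reshape(-1,3);Q=Q[(Q[:,2]>.022)&(Q[:,2]<.04)]
print('wide',cv2.minAreaRect(Q[:,:2].astype(np.float32)*1000))
E
```

```text
16.2917
tab [-14.25380975  -6.0271564 ] [14.37550481  8.03027696] 66.52459162476431 80
block [-49.84439865 -16.69942723] [16.36230535 19.00157852] 33.08207294588317 244
catch [2.14825602 3.0118386  3.96686069 4.52419223 5.08693994 5.21555206]
wide ((478.46649169921875, -339.67828369140625), (80.0938949584961, 59.602210998535156), 13.686001777648926)
```

View pics/t5.png

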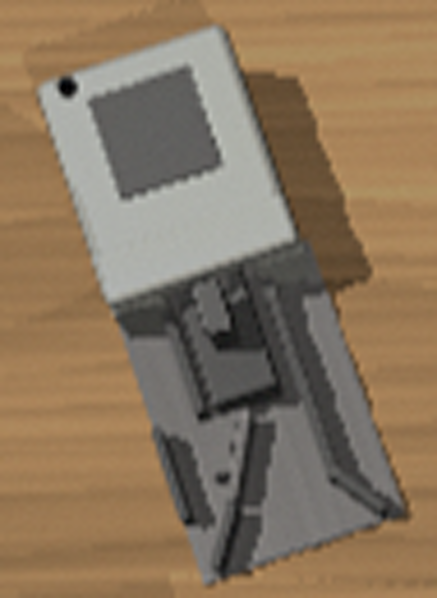

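The tab is centred at x≈0, y≈1 and spans ±14 mm along x. The block is seated on the plate, its rear edge is ahead of the catch tip, and the catch is sprung back at y=2. The wide cartridge hasn't moved. Handing in.

```bash
python3 -c "
from plant import *
print(job_done())"
```

```text
the job is handed in; nothing more can be done
None
```

The slim cartridge is loaded fully home in the stapler with the catch shut behind it; the gripper has let go, the wide cartridge was not moved, and the job was handed in at about 16 s.

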